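Lock the battery pack into the speaker

TASK

Fit the round battery pack into the open bay on top of the speaker: let its two lugs into the two slots, push it down against the spring, give it a quarter turn clockwise (seen from above) and let go, so that it springs up into its catch and stays locked. Leave the steel cup and the white ceramic ball where they stand.

Things in the scene. Friction and masses are not known exactly. Their poses are not given: they have to be found in the camera images.
- pack_mid (a point): Loose upright battery pack, 0.2 to 0.33 kg, 70 mm tall; point on its axis half-way up, 35 mm above its underside. Grey round body 60 mm across, 40 mm tall. Two lugs at its foot stick out along its +x and -x, to 40 mm from the axis, 16 mm wide, 0 to 7 mm above the underside. z up. Half a turn makes no difference.
- pack_bar (a point): Middle of the black bar grip on top of the pack, on its axis, 55 mm above its underside. The bar is 56 mm long along the pack's x (the lug line), 18 mm thick along y, and stands from 40 to 70 mm above the underside; pinch it across its thickness from above.
- speaker: Black portable speaker, fixed, 190 mm along its x, 150 mm along y, top 76 mm above the console; origin at the centre of its underside. Bay in the middle of its top. The two slots lie along its +x and -x; the locked pack's bar lies nearly along its y.
- bay (a point): Centre of the bay mouth at rim level, 80 mm above the console; axes as the speaker's. Grey rim 102 mm across; hole 64 mm, with two slots along +x and -x, 23 mm wide, reaching 42 mm from the axis. With its lugs in the slots the pack rests on a spring plate, underside 9 mm below the rim; turned askew, its lugs lie on the rim. Pushed 21 to 26 mm below the rim (24 is best) it can turn.
- plunger (a joint): Spring plate in the bay: 0 at rest, grows as pressed, 0.018 m at most; 6 N at rest, 13 N at the bottom. With it at 0.012 or more the pack turns clockwise from above to a stop at about 90 degrees; the other way is blocked. Let go at 78 to 89 degrees (84 best), it lifts the pack 6 to 9 mm into catches: underside 15 mm below the rim, joint 0.006, locked. Short of that the pack stays loose.
- cup: Bystander: steel cup, 68 mm across, 85 mm tall; origin at the centre of its underside.
- ornament: Bystander: white ceramic ball on a small foot, 70 mm across, 71 mm tall, standing near the pack, about 140 mm from it; origin at the centre of its underside.
There are look-alikes about, which are no part of the job. Leave any orange look-alike of the part that bears pack_mid alone.

How it is judged (in metres and radians):
On the way, in this order (a step that is already met when the one before it is completed fails the run):
1. the pack is in the bay and pushed down against the spring (horizontal distance between pack_mid and bay below 0.006 m and z of pack_mid in the frame of bay below 0.0165 m and value of joint plunger above 0.009 m), for 0.1 s.
2. the pack is turned and has sprung up into its catch (angle between the x axis of pack_mid and the y axis of bay, either way round below 0.35 rad and z of pack_mid in the frame of bay between 0.0175 and 0.023 m), for 0.2 s.
At the end, for the whole second after the job is handed in: The pack sits locked in the bay: its axis within 5 mm of the bay's, its middle 17.5 to 23 mm above the rim (sprung up into the catch, neither pressed down nor standing free), its bar within 20 degrees of the speaker's y axis, upright within 6 degrees, released and at rest (all of step 2 and horizontal distance between pack_mid and bay below 0.005 m and angle between pack_mid's own z axis and vertical below 0.1 rad and velocity of joint plunger below 0.02 m/s); the robot touches nothing.
It fails at once if the cup or the ceramic ball is moved by more than 30 mm (distance of any of cup, ornament from where it was at the start of the episode above 0.03 m).
It also fails if it takes over 51 s, if anything falls off the work surface, if the arm or the gripper's body presses on something with over 40 N, if the wrist force passes 120 N, or if a joint passes its speed limit or range.

ROBOT

A 6-joint arm with a two-finger parallel gripper is mounted at the origin on the work surface. World frame = base frame: x ahead of the robot, y to its left, z up, the work surface at z = 0. Lengths are in mm, angles in rad, forces in N, time in s.
With the tool pointing down it reaches from about 275 to 825 mm from the base axis. Payload 5.2 kg.
Tool frame: the origin (TCP) lies where the fingers leave the gripper's body, on its centre line; the fingertips stand 84 mm ahead of it and the grasp point (between the pads) lies 65 mm ahead of it; z points along the fingers, y is the line along which they close (so a half turn about z gives the same grasp; the last joint's range is limited). The gripper opens to 93 mm and grips with 3 to 60 N. Pads are 15 mm wide; open, the fingers measure 128 mm over their backs; the gripper's body (75 mm by 188 mm) begins 65 mm behind the grasp point.
Start: joints at [-1.361, 0.259, 1.535, -0, 1.348, -0.203], TCP at [220.667, -503.797, 302.753] pointing down, gripper open.
Joint ranges: [-3.14, 3.14], [-0.91, 2.08], [0.19, 2.58], [-1.22, 4.36], [0.22, 2.71], [-3.12, 3.12]. Speed limits (rad/s): [2.57, 2.57, 3.14, 3.14, 3.14, 3.14].

INTERFACE

Orientations are given as a rotation vector (axis times angle).
In Python, from plant import read_state, snapshot, camera_params, close_job gives the robot as it stands.
- The arm moves only by the tool send_rows, never from a script. Its argument "deltas" is one flat list of numbers, 7 for each row, row after row: the turn, a rotation vector about the tool's x, y, z in degrees, then the shift along the tool's x, y, z in m, then the finger opening in m, from 0 to 0.093. In form: [ax, ay, az, x, y, z, fingers, ax, ay, az, x, y, z, fingers, ...]. A call has 1 to 8 rows; each row is the pose to reach, as a shift and turn from the pose commanded when the call began, along the tool's axes at that moment; what a row does not reach only later rows make up. A row lasts 1/10 s, in which the tool goes at most 50 mm and 8.59 degrees, less where a joint would pass 70% of its speed; a pose out of reach is approached as far as the arm can. A call with a gripper value outside its range is refused whole. The fingers move at their own pace and stop on an object; "newtons" is the grip in N (left out, the last holds). Time passes only in rows, so rows that repeat a pose let the fingers close. It gives the time, the measured TCP pose, the force, the opening and the grip force at its end, in the units of the state.
- read_state(): the state, without advancing time (a new reading comes with each control period).
- snapshot(name): name is "scene" or "top" or "wrist"; returns the picture (480x640x3 uint8, blue, green, red); there is no depth.
- camera_params(name): a dict with "fx", "fy", "cx", "cy" (pixels), "world_from_camera" (4x4, takes a point from camera to world coordinates); the wrist camera has in their place "hand_eye" (4x4, takes a point from camera to tool coordinates, whose origin is the TCP and whose axes are the flange's). Camera axes: x right, y down, z forward; pixel columns grow to the right and rows downward; lengths in mm; the calibration is good to about 2 mm. The wrist camera is an equidistant fisheye: a pixel r from the principal point sees the ray r / f radians off the axis. A picture is of the moment at which its call begins: read the wrist's pose just before it. camera_params takes no time and is no camera call.
- close_job(): hands the job in; it is judged then, once.
The state is a dict: "clock": time; "joint_positions": joint angles; "joint_velocities": joint speeds; "joint_efforts": joint torques, N m; "ee_pos": TCP position; "ee_rot": TCP orientation; "wrist_force": force on the tool from outside, world axes, zero at the start; "ft_torque": the same for the moment, N m; "finger_gap": opening from 0.0 (shut) to 1.0 (fully open); "grip_force": force on a finger pad.
Only numpy, scipy, OpenCV 4.12 (cv2) and the standard library are available. Lean on these libraries where they do the work, as an engineer would, in place of code of your own. Each camera call takes 0.05 s, during which the arm holds its last target. There are 200 camera calls.

## Working session

There is one attempt and no reset: what is moved stays moved. The work goes in short steps, Python scripts to look and compute and a tool call to move; the robot and the scene stay as the last step left them, time stands still between calls to the robot, and variables do not carry over. Pictures are saved under pics/ and viewed, at most 10 in all, crops included, and the job is handed in when it is done.

Besides the shell and the picture viewer there is one more tool, called in YAML: its name, and indented under it one key for each argument. send_rows: Moves the arm, as the interface text tells. Its arguments: {"type":"object","properties":{"deltas":{"type":"array","items":{"type":"number"}},"newtons":{"type":"number"}},"required":["deltas"]}

```bash
mkdir -p pics; ls
python3 - <<'E'
from plant import *
import cv2,numpy as np
s=read_state();print(s)
for n in("scene","top"):
    cv2.imwrite(f"pics/{n}0.png",snapshot(n));c=camera_params(n);print(n,c)
print(camera_params("wrist"))
E
```

```text
pics
{'clock': 0.0, 'joint_positions': array([-1.36079393e+00,  2.59347354e-01,  1.53609133e+00, -2.48937253e-05,
        1.34803145e+00, -2.02829865e-01]), 'joint_velocities': array([ 2.44769327e-04, -1.14918615e-03, -5.28699620e-04, -2.24531969e-05,
        9.74120460e-04,  2.72218420e-05]), 'joint_efforts': array([ 2.27327814e-04, -4.37308216e+01, -2.84003055e+01,  7.19935354e-02,
        4.14150045e-02, -1.51761833e-04]), 'ee_pos': array([ 220.5752518 , -503.38213152,  301.91193711]), 'ee_rot': array([-3.07306275e+00, -6.43503914e-01,  4.86756867e-05]), 'wrist_force': array([-0.16095699, -0.30857729,  0.44331862]), 'ft_torque': array([ 0.01668948,  0.02764898, -0.03466992]), 'grip_force': 0.0, 'finger_gap': 0.9973832150062132}
scene {'fx': 446.44242520102085, 'fy': 446.44242520102085, 'cx': 319.54096239144417, 'cy': 239.64466001124734, 'world_from_camera': array([[ 8.38334511e-01,  4.39943592e-01, -3.21939253e-01,
         8.55490508e+02],
       [ 5.44989692e-01, -6.61740099e-01,  5.14865301e-01,
        -4.54367757e+02],
       [ 1.34715768e-02, -6.07082924e-01, -7.94524285e-01
[... 344 characters left out ...]
3777e-01,  1.82600393e-02,  2.89598740e-02,
         4.11137150e+00],
       [-2.97953198e-02, -4.72742530e-02, -9.98437471e-01,
         8.04277809e+02],
       [ 0.00000000e+00,  0.00000000e+00,  0.00000000e+00,
         1.00000000e+00]])}
{'fx': 371.64829954431775, 'fy': 371.64829954431775, 'cx': 323.11028049655266, 'cy': 236.14331818253052, 'hand_eye': array([[-1.15979687e-03, -9.65900397e-01, -2.58911333e-01,
         7.09491388e+01],
       [ 9.99999188e-01, -9.83754078e-04, -8.09495160e-04,
         1.41576781e-01],
       [ 5.27186616e-04, -2.58912062e-01,  9.65900754e-01,
        -8.23910624e+01],
       [ 0.00000000e+00,  0.00000000e+00,  0.00000000e+00,
         1.00000000e+00]])}
```

View pics/top0.png

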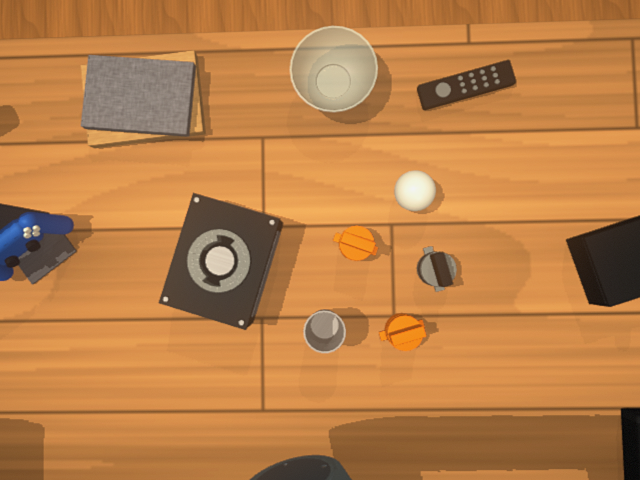

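View pics/scene0.png

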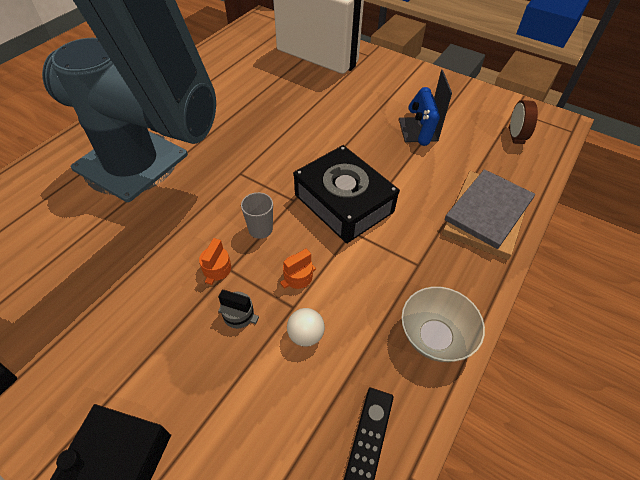

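Top picture candidates: grey pack with black bar at (437,269), orange look-alikes at (357,243) and (404,332), and a black box at (600,260). I choose the grey one at (437,269), since it has a grey body, black bar and a ball nearby at (415,191). The speaker's bay is at (219,261). I'll check both in one crop.

Run:
```python
import cv2,numpy as np
t=cv2.imread("pics/top0.png")
a=cv2.resize(t[225:315,395:485],(540,540),interpolation=cv2.INTER_CUBIC)
b=cv2.resize(t[190:335,152:290],None,fx=3.72,fy=3.72,interpolation=cv2.INTER_CUBIC)
a=cv2.resize(a,(400,400)); b=cv2.resize(t[185:335,150:300],(400,400),interpolation=cv2.INTER_CUBIC)
cv2.imwrite("pics/crop1.png",np.hstack([a,b]))
```

```text
(no output)
```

View pics/crop1.png

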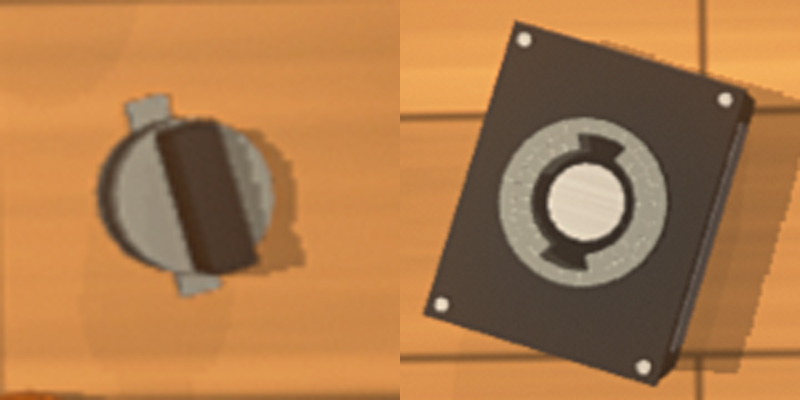

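The crop shows the grey pack (bar centre about px (441.8,269.6), lugs at (428.8,249.8) and (439.3,289.1)). The bay rim centre is about px (218.6,260.8), with slots at (226,239) and (211,282).

```bash
cat > h.py <<'E'
from plant import *
import cv2,numpy as np
from scipy.spatial.transform import Rotation as R
def hit(o,d,z): return o+d*(z-o[2])/d[2]
def fixed(n,px,z):
    c=camera_params(n);T=c["world_from_camera"]
    return np.array([hit(T[:3,3],T[:3,:3]@[(u-c["cx"])/c["fx"],(v-c["cy"])/c["fy"],1],z) for u,v in px])
def tool():
    s=read_state();T=np.eye(4);T[:3,:3]=R.from_rotvec(s["ee_rot"]).as_matrix();T[:3,3]=s["ee_pos"];return T
def wrist(T,px,z):
    c=camera_params("wrist");W=T@c["hand_eye"];out=[]
    for u,v in px:
        d=np.array([u-c["cx"],v-c["cy"]]);r=np.hypot(*d);a=r/c["fx"]
        out.append(hit(W[:3,3],W[:3,:3]@np.r_[np.sin(a)*d/max(r,1e-9),np.cos(a)],z))
    return np.array(out)
def wproj(T,p):
    c=camera_params("wrist");q=np.linalg.inv(T@c["hand_eye"])@np.c_[p,np.ones(len(p))].T
    a=np.arctan2(np.hypot(q[0],q[1]),q[2]);h=np.hypot(q[0],q[1])
    return np.c_[c["cx"]+c["fx"]*a*q[0]/h,c["cy"]+c["fx"]*a*q[1]/h]
def ang(v): return np.degrees(np.arctan2(v[1],v[0]))
E
python3 - <<'E'
from h import *
np.set_printoptions(precision=1,suppress=True)
L=lambda p:(395+p[0]/4.444-.4,225+p[1]/4.444-.4)
Q=lambda p:(150+(p[0]-400)/2.667-.3,185+p[1]/2.667-.3)
b=fixed("top",[L(p) for p in [(157,133),(215,120),(258,262),(203,275)]],70)
print("bar",b.mean(0),ang(b[2]+b[3]-b[0]-b[1]),np.linalg.norm(b[2]-b[1]),np.linalg.norm(b[1]-b[0]))
l=fixed("top",[L((150,110)),L((197,285))],7);print("lug",l.mean(0),ang(l[1]-l[0]),np.linalg.norm(l[1]-l[0]))
s=fixed("top",[Q(p) for p in [(524,39),(725,99),(643,367),(441,304)]],76)
print("spk",s.mean(0),ang(s[3]-s[0]),ang(s[2]-s[1]),ang(s[1]-s[0]),np.linalg.norm(s[3]-s[0]),np.linalg.norm(s[1]-s[0]))
r=fixed("top",[Q((583,202)),Q((603,145)),Q((562,258))],80);print("bay",r,ang(r[2]-r[1]))
print("ball/cup/orange",fixed("top",[(415,191),(357,243),(404,332)],40),fixed("top",[(325,331)],85))
T=tool();print(T,ang(T[:2,0]),ang(T[:2,1]))
E
```

```text
bar [ 503.4 -185.4   70. ] -164.38265888925275 53.85701952397463 21.656671213776015
lug [ 502.4 -188.     7. ] -166.7034712606026 71.52890215491945
spk [523.7 177.7  76. ] 162.21966700274487 162.22863574182622 -107.70874601997744 170.45064511031836 130.35302115041273
bay [[523.4 176.8  80. ]
 [558.  164.2  80. ]
 [489.6 189.9  80. ]] 159.45198662436204
ball/cup/orange [[ 636.4 -152.4   40. ]
 [ 549.4  -51.8   40. ]
 [ 398.  -127.4   40. ]] [[408.2   5.4  85. ]]
[[   0.9    0.4   -0.   220.6]
 [   0.4   -0.9    0.  -503.4]
 [   0.    -0.    -1.   302. ]
 [   0.     0.     0.     1. ]] 23.65102679663912 -66.34894370548149
```

send_rows:
  deltas: [0,0,-8,0.024,-0.011,0,0.093,0,0,-16,0.048,-0.022,0,0.093,0,0,-24,0.072,-0.033,0,0.093,0,0,-32,0.096,-0.044,0,0.093,0,0,-40,0.12,-0.055,0,0.093,0,0,-48,0.144,-0.066,0,0.093,0,0,-56,0.168,-0.077,0,0.093,0,0,-64,0.192,-0.088,0,0.093]

```text
clock: 0.9
ee_pos: [361.7, -345.1, 302.4]
ee_rot: [-2.26, -2.181, -0.0]
wrist_force: [0.0, -0.2, 0.7]
finger_gap: 1.002
grip_force: 0.0
```

```bash
cat >> h.py <<'E'
def delta(p,yaw):
    "tool-frame shift (m) and az (deg) from the measured pose to p, tool-x yaw, tool down"
    T=tool();s=read_state();d=T[:3,:3].T@(np.array(p)-T[:3,3])/1000
    print("t",round(s["clock"],2),"pos",T[:3,3].round(1),"yaw",ang(T[:2,0]).round(2),"F",s["wrist_force"].round(1),"gap",round(s["finger_gap"]*93,1))
    print("shift",d.round(4),"az",-((yaw-ang(T[:2,0])+180)%360-180).round(2))
E
python3 -c "
from h import *
delta([503,-186.5,300],-165.5)"
```

```text
t 0.9 pos [ 361.7 -345.1  302.4] yaw 87.98 F [ 0.  -0.2  0.7] gap 93.2
shift [0.1635 0.1356 0.0025] az -106.52
```

send_rows:
  deltas: [0,0,-8,0.02,0.017,0,0.093,0,0,-16,0.041,0.034,0,0.093,0,0,-24,0.061,0.051,0,0.093,0,0,-32,0.082,0.068,0,0.093,0,0,-40,0.102,0.085,0,0.093,0,0,-48,0.123,0.102,0,0.093,0,0,-56,0.143,0.119,0,0.093,0,0,-64,0.1635,0.1355,0,0.093]

```text
clock: 1.7
ee_pos: [503.8, -187.4, 302.3]
ee_rot: [-0.76, -3.047, -0.0]
wrist_force: [0.3, 0.7, 0.8]
finger_gap: 1.001
grip_force: 0.0
```

send_rows:
  deltas: [0,0,-8.5,0,0,0.01,0.093,0,0,-17,0,0,0.02,0.093,0,0,-25.5,0,0,0.03,0.093,0,0,-34,0,0,0.04,0.093,0,0,-42.5,0,0,0.05,0.093,0,0,-42.5,0,0,0.05,0.093]

```text
clock: 2.3
ee_pos: [502.5, -187.8, 251.0]
ee_rot: [0.389, -3.115, -0.004]
wrist_force: [-0.2, -0.4, 0.7]
finger_gap: 1.0
grip_force: 0.0
```

Run:
```python
from h import *
delta([503,-186.5,127],-165.5)
np.save("T1.npy",tool());w=snapshot("wrist");cv2.imwrite("pics/w1.png",w)
print(wproj(np.load("T1.npy"),np.array([[503,-186.5,70],[503,-186.5,40]])))
```

```text
t 2.3 pos [ 502.5 -187.8  251. ] yaw -165.77 F [-0.2 -0.4  0.7] gap 93.0
shift [-0.0011  0.0008  0.124 ] az -0.27
[[324.28455321 240.07056304]
 [324.04857411 230.19532325]]
```

View pics/w1.png

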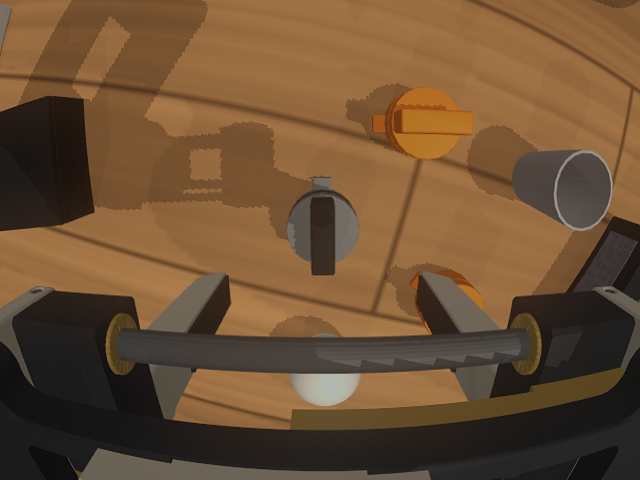

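Wrist view: pack bar top face spans (312,198)–(335,275), centre about (323,236.5). It is nearly aligned with the image vertical, the fingers straddle it, and the orange ones are clear.

Run:
```python
from h import *
T=np.load("T1.npy");w=cv2.imread("pics/w1.png")
p=wrist(T,[(312,198),(334,198),(335,275),(311,275)],70);m=p.mean(0)
print(m,ang(p[0]+p[1]-p[2]-p[3]),np.linalg.norm(p[1]-p[2]),np.linalg.norm(p[1]-p[0]))
l=wrist(T,[(321,178)],7)[0];print(l,np.linalg.norm(l-m))
g=cv2.cvtColor(w,cv2.COLOR_BGR2GRAY)
for v in (210,225,240,255,268): print(v,g[v,304:342])
delta(np.r_[m[:2],127],ang(p[0]+p[1]-p[2]-p[3]))
```

```text
[ 501.38685841 -187.8815911    70.        ] -165.84312256107535 58.82413655137233 15.777315051019073
[ 465.66518864 -198.50921258    7.        ] 73.19825154759287
210 [ 84  84  84  84  85  87  53  38  39  41  41  40  39  40  40  40  41  39
  42  40  40  41  40  40  40  41  41  40  42  41  58  93 111 109 109 109
 109 109]
225 [ 83  83  83  83  84  85  57  40  40  42  42  42  39  40  40  40  40  40
  40  40  43  44  41  40  47  49  47  49  46  42  56  93 110 109 109 108
 108 109]
240 [ 83  84  84  84  85  85  65  46  43  45  45  45  45  46  45  47  46  45
  46  47  47  47  48  48  48  48  48  48  48  44  56  92 110 108 107 107
 107 107]
255 [ 84  84  84  84  84  85  69  48  41  46  46  47  46  47  48  49  47  47
  47  47  48  48  49  48  48  50  49  49  49  43  56  92 113 110 110 110
 110 110]
268 [116 117 117 117 117 118 103  66  39  44  45  47  46  47  46  48  48  48
  48  47  48  49  47  49  49  48  49  51  49  44  62 103 122 120 119 120
 119 119]
t 2.35 pos [ 502.9 -188.1  251.9] yaw -166.03 F [-0.  -0.9  0.1] gap 93.1
shift [0.0012 0.0003 0.1249] az -0.19
```

send_rows:
  deltas: [0,0,0,0.001,0,0.025,0.093,0,0,0,0.001,0,0.05,0.093,0,0,0,0.001,0,0.075,0.07,0,0,0,0.001,0,0.1,0.06,0,0,0,0.001,0,0.115,0.05,0,0,0,0.001,0,0.124,0.04,0,0,0,0.001,0,0.124,0.03,0,0,0,0.001,0,0.124,0.01]
  newtons: 40

```text
clock: 3.15
ee_pos: [502.8, -188.9, 129.5]
ee_rot: [-0.385, 3.117, -0.001]
wrist_force: [-0.8, -0.6, -0.2]
finger_gap: 0.533
grip_force: 0.0
```

send_rows:
  deltas: [0,0,0,0,0,0,0,0,0,0,0,0,0,0,0,0,0,0,0,0,0,0,0,0,0,0,0,0]
  newtons: 40

```text
clock: 3.55
ee_pos: [502.5, -188.6, 129.1]
ee_rot: [-0.387, 3.117, -0.0]
wrist_force: [-0.1, 0.1, -1.4]
finger_gap: 0.189
grip_force: 31.4
```

```bash
python3 -c "
from h import *
delta([503,-186.5,270],-165.5)"
```

```text
t 3.55 pos [ 502.5 -188.6  129.1] yaw -165.86 F [-0.1  0.1 -1.4] gap 17.6
shift [-0.0011  0.0018 -0.1409] az -0.36
```

send_rows:
  deltas: [0,0,0,0,0,-0.02,0,0,0,0,0,0,-0.055,0,0,0,0,0,0,-0.09,0,0,0,0,0,0,-0.125,0,0,0,0,0,0,-0.15,0,0,0,0,0,0,-0.15,0]

```text
clock: 4.15
ee_pos: [503.7, -189.4, 282.5]
ee_rot: [-0.386, 3.112, -0.007]
wrist_force: [0.4, -0.4, -1.3]
finger_gap: 0.196
grip_force: 40.0
```

send_rows:
  deltas: [0,0,4,-0.018,0.031,0,0,0,0,8,-0.042,0.073,0,0,0,0,12,-0.067,0.116,0,0,0,0,16,-0.092,0.159,0,0,0,0,20,-0.117,0.202,0,0,0,0,24,-0.142,0.245,0,0,0,0,28,-0.162,0.28,0,0,0,0,32,-0.177,0.307,0,0]

```text
clock: 4.95
ee_pos: [598.4, 155.1, 276.2]
ee_rot: [-0.489, -3.1, 0.0]
wrist_force: [0.9, -0.5, -1.6]
finger_gap: 0.193
grip_force: 40.0
```

Run:
```python
from h import *
read_state()
delta([523.5,177,279],162.2)
T=tool();np.save("T2.npy",T);w=snapshot("wrist");cv2.imwrite("pics/w2.png",w)
print(wproj(T,np.array([[523.5,177,80]])))
```

```text
t 4.95 pos [598.4 155.1 276.2] yaw 162.08 F [ 0.9 -0.5 -1.6] gap 17.9
shift [ 0.078  -0.0022 -0.0025] az -0.12
[[320.92235935 131.90250387]]
```

View pics/w2.png

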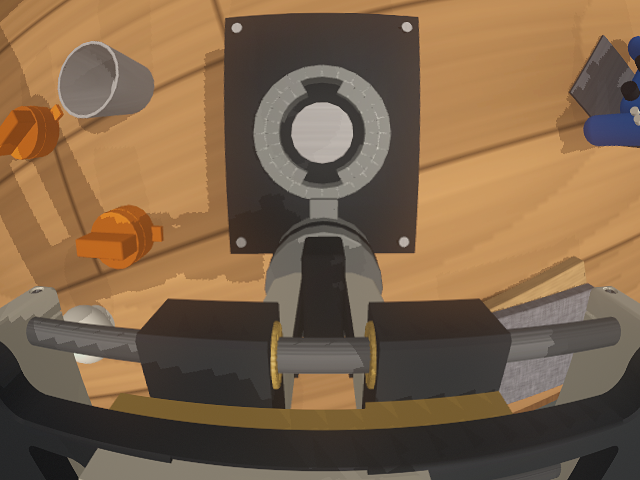

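Wrist view: bay rim centre at (322,132), slots at (322,87) and (323,178), the spring plate inside. The held pack's lug is at (323,208), lined up with the slots.

Run:
```python
from h import *
np.set_printoptions(precision=1,suppress=True)
T=np.load("T2.npy")
r=wrist(T,[(254,132),(390,132),(322,65),(322,200)],80)
print("rim",r[:,:2],(r[0]+r[1])/2,(r[2]+r[3])/2,np.linalg.norm(r[0]-r[1]),np.linalg.norm(r[2]-r[3]))
s=wrist(T,[(236.5,27.5),(406.5,27),(404,242),(241,242)],76);m=s.mean(0)
print("screws",m,ang(s[0]-s[3]),ang(s[1]-s[2]),ang(s[1]-s[0])+90,np.linalg.norm(s[0]-s[3]),np.linalg.norm(s[1]-s[0]))
z=T[2,3]-129
l=wrist(T,[(309,200),(338,200),(309,218),(338,218)],z+7)
print("lug in tool",((l-T[:3,3])@T[:3,:3]))
b=wrist(T,[(303,238),(342,238)],z+70);print("bar end in tool",(b-T[:3,3])@T[:3,:3])
```

```text
rim [[507.2 129.6]
 [538.7 226.4]
 [475.3 193.5]
 [572.7 161.8]] [523. 178.  80.] [524.  177.7  80. ] 101.8267271044107 102.45435586736616
screws [523.9 177.6  76. ] 162.2364139317937 162.30960852915098 162.10474280617024 171.06389711636433 130.7981209464624
lug in tool [[ 38.3  -8.4 122.1]
 [ 38.3   7.7 122.1]
 [ 28.   -8.5 122.1]
 [ 28.    7.8 122.1]]
bar end in tool [[33.6 -8.6 59.1]
 [33.6  6.8 59.1]]
```

Run:
```python
from h import *
np.set_printoptions(precision=1,suppress=True)
w=cv2.imread("pics/w2.png")
c=cv2.convertScaleAbs(w[185:305,255:395],alpha=2)
cv2.imwrite("pics/c2.png",cv2.resize(c,(700,600),interpolation=cv2.INTER_CUBIC))
T=np.load("T2.npy")
for off in(-1.5,0,1.5):
    q=np.array([[40,0,122],[40,0,129],[28,0,59],[28,0,89],[30,0,89]],float)+[off,0,0]
    print(off,wproj(T,q@T[:3,:3].T+T[:3,3])[:,1])
```

```text
-1.5 [199.6 197.6 255.2 235.8 231.7]
0 [196.9 195.  251.6 232.7 228.7]
1.5 [194.3 192.5 248.  229.7 225.6]
```

View pics/c2.png

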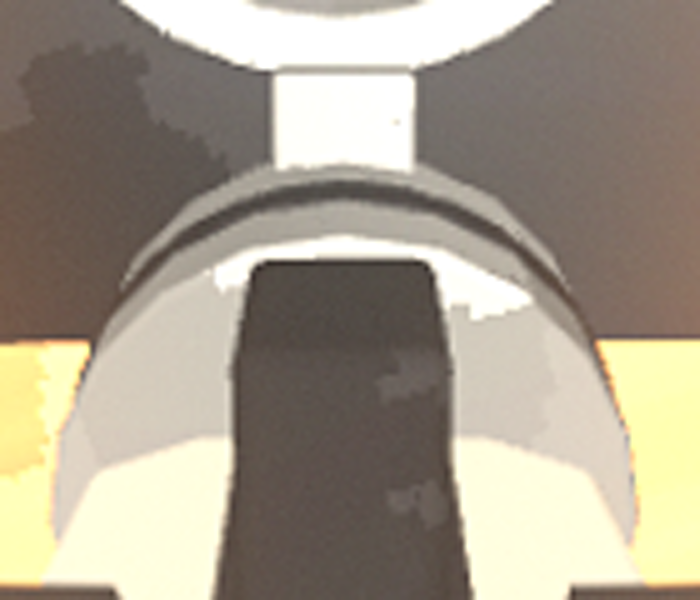

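send_rows:
  deltas: [0,0,0,0.02,0,0.01,0,0,0,0,0.04,-0.001,0.022,0,0,0,0,0.06,-0.001,0.035,0,0,0,0,0.075,-0.001,0.045,0,0,0,0,0.0795,-0.001,0.05,0,0,0,0,0.0795,-0.001,0.05,0,0,0,0,0.0795,-0.001,0.05,0]

```text
clock: 5.7
ee_pos: [523.7, 175.5, 228.6]
ee_rot: [0.488, 3.103, -0.0]
wrist_force: [-0.2, 0.6, -1.5]
finger_gap: 0.19
grip_force: 40.0
```

Run:
```python
from h import *
delta([522.3,178.2,200],162.2)
w=snapshot("wrist");t=snapshot("top");s=snapshot("scene")
cv2.imwrite("pics/m3.png",np.hstack([cv2.resize(t[200:320,160:280],(400,400),interpolation=2),cv2.resize(s[120:260,270:410],(400,400),interpolation=2)]))
cv2.imwrite("pics/w3.png",w)
```

```text
t 5.7 pos [523.7 175.5 228.6] yaw 162.14 F [-0.2  0.6 -1.5] gap 17.7
shift [0.0021 0.0022 0.0286] az -0.06
```

View pics/w3.png

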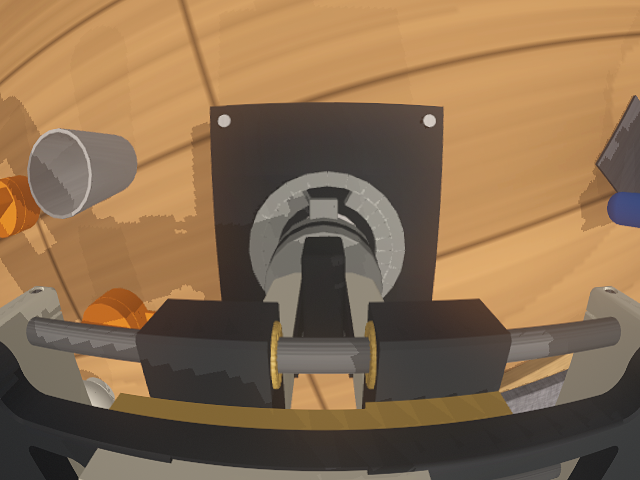

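Picture: the lug is at (323,208) above the slot. The rim spans 249–405 (centre about 327), so the pack sits a few px to one side; I'll compute the correction.

Run:
```python
from h import *
np.set_printoptions(precision=1,suppress=True)
T=tool()
P=[];ps=[(249,243),(405,243),(326.5,171)]
b=wrist(T,ps,80);bt=(b-T[:3,3])@T[:3,:3];print("rim tool",bt, "centre y",bt[:2,1].mean(),"x",bt[2,0]-51)
s=wrist(T,[(224,121),(429.5,121)],76);st=(s-T[:3,3])@T[:3,:3];print("screws tool",st,st[:,1].mean(),st[:,0].mean()-85.5, np.degrees(np.arctan2(st[1,0]-st[0,0],st[1,1]-st[0,1])))
l=wrist(T,[(309,200),(337,200),(309,218),(337,218)],T[2,3]-129+7);print((l-T[:3,3])@T[:3,:3])
for i in range(5):
    print(tool()[:3,3]); snapshot("top")
```

```text
rim tool [[  5.5 -49.3 149.1]
 [  5.4  53.4 149.2]
 [ 52.1   1.6 149.1]] centre y 2.0751003092053075 x 1.111223638233838
screws tool [[ 85.3 -63.8 153. ]
 [ 85.5  67.8 153.1]] 1.991263064958794 -0.11498259862395344 0.057640497210941596
[[ 38.3  -8.4 121.9]
 [ 38.3   7.2 122. ]
 [ 28.   -8.5 122. ]
 [ 28.    7.2 122. ]]
[524.  175.5 229.2]
[523.8 175.5 229.1]
[523.7 175.5 229.1]
[523.5 175.6 229. ]
[523.3 175.6 229. ]
```

send_rows:
  deltas: [0,0,0,0.002,0.0025,0,0,0,0,0,0.002,0.0025,0.006,0,0,0,0,0.002,0.0025,0.012,0,0,0,0,0.002,0.0025,0.017,0,0,0,0,0.002,0.0025,0.021,0,0,0,0,0.002,0.0025,0.025,0,0,0,0,0.002,0.0025,0.025,0]

```text
clock: 6.8
ee_pos: [521.5, 178.7, 203.0]
ee_rot: [-0.487, -3.102, 0.001]
wrist_force: [-0.2, 0.1, -1.2]
finger_gap: 0.193
grip_force: 40.0
```

Run:
```python
from h import *
delta([522.3,178.2,185],162.2);print(read_state()["ft_torque"],read_state()["grip_force"])
```

```text
t 6.8 pos [521.5 178.7 203. ] yaw 162.15 F [-0.2  0.1 -1.2] gap 18.0
shift [-0.0009 -0.0002  0.018 ] az -0.05
[ 0.11814779 -0.14818397 -0.0545034 ] 39.96614098548889
```

send_rows:
  deltas: [0,0,0,0,0,0.003,0,0,0,0,0,0,0.006,0,0,0,0,0,0,0.009,0,0,0,0,0,0,0.012,0,0,0,0,0,0,0.015,0,0,0,0,0,0,0.018,0,0,0,0,0,0,0.018,0,0,0,0,0,0,0.018,0]
  newtons: 60

```text
clock: 7.6
ee_pos: [522.2, 178.8, 187.0]
ee_rot: [0.487, 3.102, 0.001]
wrist_force: [-2.4, -0.2, 8.6]
finger_gap: 0.193
grip_force: 60.0
```

Run:
```python
from h import *
delta([522.3,178.2,185],162.2);print(read_state()["ft_torque"],read_state()["grip_force"])
```

```text
t 7.6 pos [522.2 178.8 187. ] yaw 162.16 F [-2.4 -0.2  8.6] gap 17.9
shift [-0.0003 -0.0006  0.002 ] az -0.04
[-0.15481031  0.45435656  0.03732309] 59.98133718967438
```

send_rows:
  deltas: [0,0,0,0,0,0.0025,0,0,0,0,0,0,0.0025,0,0,0,0,0,0,0.0025,0]
  newtons: 60

```text
clock: 7.9
ee_pos: [522.1, 178.9, 184.7]
ee_rot: [0.487, 3.102, 0.001]
wrist_force: [-3.5, -0.5, 10.3]
finger_gap: 0.185
grip_force: 60.0
```

Run:
```python
from h import *
for i in range(3):
    delta([522.3,178.2,185],162.2);snapshot("top")
print(read_state()["ft_torque"],read_state()["grip_force"])
w=snapshot("wrist");cv2.imwrite("pics/w4.png",cv2.convertScaleAbs(w,alpha=1.5))
```

```text
t 7.9 pos [522.1 178.9 184.7] yaw 162.16 F [-3.5 -0.5 10.3] gap 17.2
shift [-0.0004 -0.0006 -0.0003] az -0.04
t 7.95 pos [522.1 178.8 184.7] yaw 162.16 F [-3.4 -0.1 10.4] gap 17.7
shift [-0.0004 -0.0006 -0.0003] az -0.04
t 8.0 pos [522.1 178.8 184.7] yaw 162.16 F [-2.4 -0.8 10.3] gap 17.5
shift [-0.0004 -0.0006 -0.0003] az -0.04
[-0.17103947  0.50208572  0.03618837] 59.98230278491974
```

View pics/w4.png

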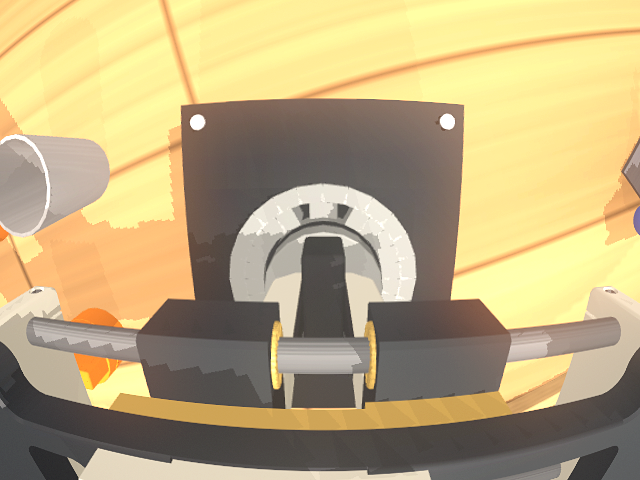

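The picture shows the lug down inside the slot and the bar still in place in the fingers. Depth is about 24 mm below the rim, so I'll turn clockwise in two steps.

send_rows:
  deltas: [0,0,6,0,0.0001,0,0,0,0,12,0,0.0002,0,0,0,0,18,-0.0001,0.0003,0,0,0,0,24,-0.0002,0.0004,0,0,0,0,30,-0.0002,0.0005,0,0,0,0,36,-0.0003,0.0005,0,0,0,0,42,-0.0004,0.0006,0,0,0,0,42,-0.0004,0.0006,0,0]

```text
clock: 8.9
ee_pos: [524.0, 179.1, 185.3]
ee_rot: [1.569, 2.717, 0.004]
wrist_force: [0.4, -1.4, 10.7]
finger_gap: 0.189
grip_force: 60.0
```

Run:
```python
from h import *
delta([522.3,178.2,185],162.2-84);print(read_state()["ft_torque"],read_state()["grip_force"])
```

```text
t 8.9 pos [524.  179.1 185.3] yaw 119.99 F [ 0.4 -1.4 10.7] gap 17.6
shift [ 0.0001 -0.0019  0.0003] az 41.79
[-0.28892016  0.02974421 -0.0254891 ] 59.98773694038391
```

send_rows:
  deltas: [0,0,6,0,0.0001,0,0,0,0,12,0,0.0002,0,0,0,0,18,-0.0001,0.0003,0,0,0,0,24,-0.0002,0.0004,0,0,0,0,30,-0.0002,0.0005,0,0,0,0,36,-0.0003,0.0005,0,0,0,0,42,-0.0004,0.0006,0,0,0,0,42,-0.0004,0.0006,0,0]

```text
clock: 9.7
ee_pos: [524.6, 179.0, 185.3]
ee_rot: [2.44, 1.975, 0.006]
wrist_force: [0.4, -1.2, 9.6]
finger_gap: 0.193
grip_force: 60.0
```

Run:
```python
from h import *
delta([522.3,178.2,185],162.2-84);print(read_state()["ft_torque"],read_state()["grip_force"])
w=snapshot("wrist");cv2.imwrite("pics/w5.png",w)
```

```text
t 9.7 pos [524.6 179.  185.3] yaw 77.98 F [ 0.4 -1.2  9.6] gap 17.9
shift [-0.0013 -0.0021  0.0002] az -0.22
[-0.25565514  0.17065249 -0.08013638] 59.9869304895401
```

View pics/w5.png

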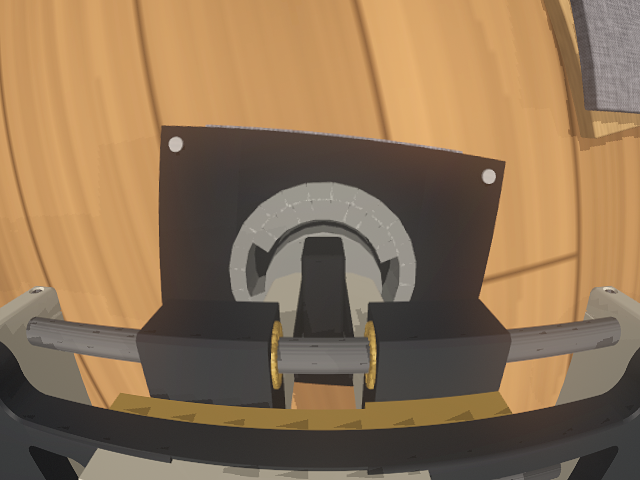

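The bar is turned by 84°, and the emptied slots are visible at (255,262) and (390,265). I'll let the spring lift it while still guided, then open.

send_rows:
  deltas: [0,0,0,0,0,-0.002,0,0,0,0,0,0,-0.004,0,0,0,0,0,0,-0.006,0,0,0,0,0,0,-0.008,0,0,0,0,0,0,-0.008,0,0,0,0,0,0,-0.008,0.03,0,0,0,0,0,-0.008,0.04,0,0,0,0,0,-0.008,0.05]

```text
clock: 10.55
ee_pos: [522.8, 179.2, 191.0]
ee_rot: [-2.438, -1.98, 0.001]
wrist_force: [0.1, -0.3, -1.0]
finger_gap: 0.398
grip_force: 0.0
```

send_rows:
  deltas: [0,0,0,0,0,0,0.06,0,0,0,0,0,-0.02,0.06,0,0,0,0,0,-0.045,0.06,0,0,0,0,0,-0.08,0.06,0,0,0,0,0,-0.12,0.06,0,0,0,-0.06,0,-0.12,0.06,0,0,0,-0.08,0,-0.12,0.06,0,0,0,-0.08,0,-0.12,0.06]

```text
clock: 11.35
ee_pos: [506.1, 98.3, 311.5]
ee_rot: [2.441, 1.976, -0.001]
wrist_force: [-0.1, 0.2, -0.4]
finger_gap: 0.646
grip_force: 0.0
```

Run:
```python
from h import *
delta([522.3,178.2,185],162.2-84)
T=tool();np.save("T6.npy",T);w=snapshot("wrist");s=snapshot("scene")
print(wproj(T,np.array([[523.7,177.7,80],[523.7,177.7,135]])))
cv2.imwrite("pics/f6.png",np.hstack([cv2.resize(w,(480,360)),cv2.resize(s[120:260,290:410],(309,360))]))
cv2.imwrite("pics/w6.png",w)
```

```text
t 11.35 pos [506.1  98.3 311.5] yaw 77.99 F [-0.1  0.2 -0.4] gap 60.1
shift [ 0.0817 -0.0008  0.1264] az -0.21
[[324.57327987 126.54521079]
 [324.92373407 124.03110864]]
```

View pics/f6.png

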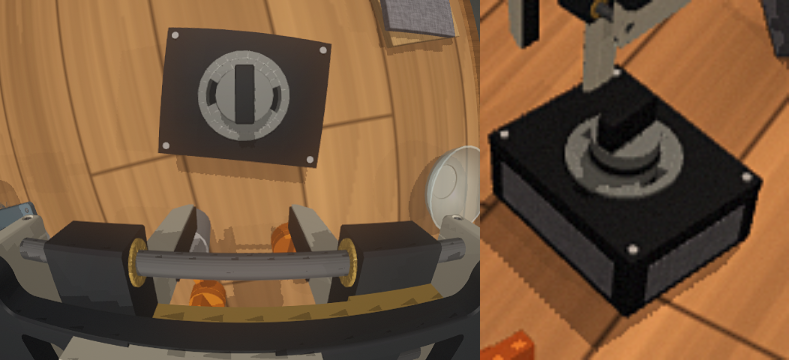

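The pack sits upright in the bay, the bar vertical in the wrist view from (244,65) to (244,124), gripper clear. I'll check the bar's angle and height.

Run:
```python
from h import *
T=np.load("T6.npy");w=cv2.imread("pics/w6.png");g=cv2.cvtColor(w,cv2.COLOR_BGR2GRAY)
m=np.zeros_like(g);m[75:175,295:356]=(g[75:175,295:356]<60)*255
n,l,s,_=cv2.connectedComponentsWithStats(m);i=l[124,325];print(s[i])
q=cv2.boxPoints(cv2.minAreaRect(np.argwhere(l==i)[:,::-1].astype(np.float32)))
for z in(126,135,141):
    p=wrist(T,q,z);e=sorted([(p[1]-p[0]),(p[2]-p[1])],key=np.linalg.norm)
    print(z,p.mean(0).round(1),[np.linalg.norm(x).round(1) for x in e],ang(e[1])%180)
c=fixed("scene",[(0,0)],0)
```

```text
[ 313   86   26   79 1986]
126 [524.1 177.4 126. ] [np.float64(17.7), np.float64(56.5)] 78.06571674194174
135 [524.  177.1 135. ] [np.float64(17.1), np.float64(54.6)] 78.06571674194174
141 [523.9 176.9 141. ] [np.float64(16.7), np.float64(53.3)] 78.06571674194174
```

```bash
python3 -c "
from h import *
print(close_job())"
```

```text
the job is handed in; nothing more can be done
None
```

I put the pack into the bay, turned it 84° clockwise and let it spring up. The last wrist picture shows it centred to within about 1 mm, with the bar 6° off the speaker's y axis and the gripper clear. Its size there fits the locked height, which I did not measure directly. The cup and ball were not touched, and the job is handed in.

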